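# Dock a gel cassette in the scanner and start it

## Robot

A 7-joint arm with a two-finger parallel gripper is mounted at the origin on the work surface. World frame = base frame: x ahead of the robot, y to its left, z up, the work surface at z = 0. Lengths are in m, angles in rad, forces in N, time in s.
With the tool pointing down it reaches from about 0.425 to 0.925 m from the base axis. Payload 6.8 kg.
Tool frame: the origin (TCP) lies where the fingers leave the gripper's body, on its centre line; the fingertips stand 73 mm ahead of it and the grasp point (between the pads) lies 54 mm ahead of it; z points along the fingers, y is the direction in which the jaws open and shut (so a half turn about z gives the same grasp; the last joint's range is limited). The gripper opens to 85 mm and grips with 20 to 120 N. Pads are 22 mm wide; open, the fingers measure 114 mm over their backs; the gripper's body (76 mm by 85 mm) begins 54 mm behind the grasp point. The pads swing forward as they close: fully open they stand 13 mm farther back than shut.
Start: joints at [-1.317, 0.477, 0.022, 1.555, -0.011, 1.109, -0.083], TCP at [0.239, 0.631, 0.304] pointing down, gripper open.
Joint ranges: [-2.96, 2.96], [-0.34, 2.1], [-1.41, 1.46], [0.24, 2.44], [-1.37, 4.51], [0.17, 1.92], [-2.96, 2.96]. Speed limits (rad/s): [2.39, 2.39, 3.14, 3.14, 3.14, 3.14, 3.14].

## Interface

Orientations are given as a rotation vector (axis times angle).
In Python, from bench import r gives the robot as it stands.
- The arm moves only by the shell command python3 -m handwheel 'ROWS' [FORCE]. ROWS is JSON, a list that holds one entry, the list of rows, each a list of 7 numbers: the shift along the world's x, y, z in m, then the turn, a rotation vector about the world's x, y, z in rad, then the finger opening in m, from 0 to 0.0854. A call has 1 to 10 rows; each row shifts and turns the commanded pose from where the row before left it; what a row does not reach is not made up. A row lasts 1/12 s, in which the tool goes at most 41.7 mm and 7.16 degrees, less where a joint would pass 70% of its speed; a pose out of reach is approached as far as the arm can. A call is refused whole if a number of a shift passes 0.0417 or a number of a turn 0.125, either way. A call with a gripper value outside its range is refused whole. The fingers move at their own pace and stop on an object; FORCE is the grip in N (left out, the last holds). Time passes only in rows, so rows that do not move let the fingers close. It gives the time, the measured TCP pose, the force and the opening at its end, in the units of the state.
- r.get_obs(): the state, without advancing time (a new reading comes with each control period).
- r.grab_frame(name): name is "scene" or "side" or "wrist"; returns (picture, depth): 384x512x3 uint8, red, green, blue; 384x512 float32, m along the optical axis (not along the pixel's ray), 0 where there is no reading.
- r.get_calibration(name): a dict with "vertical_fov" (degrees; the focal length in pixels is half the picture's height over the tangent of half this angle, whatever the lens; pixels are square), "cx", "cy" (the principal point, pixels), "R" (3x3) and "t" (3): a world point X has camera coordinates R X + t; the wrist camera has in their place "T_tool_cam" (4x4, takes a point from camera to tool coordinates, whose origin is the TCP and whose axes are the flange's). Camera axes: x right, y down, z forward; pixel columns grow to the right and rows downward; lengths in m; the calibration is good to about 2 mm. A picture is of the moment at which its call begins: read the wrist's pose just before it. get_calibration takes no time and is no camera call.
- r.hand_in(): hands the job in, once; it reports no verdict.
Trained networks look in the newest picture that a camera, given by its name, has taken for a name from the list of things; names that differ only in an ending like _2 or _b are one class to them, and where a whole thing is asked for, a point or a joint stands for the part that bears it (a point fixed in the world has none). Each returns a list of dicts, best first, with "p" (0 to 1); they miss things now and then, are a little off and sometimes report something else, mostly with a low value. They report only what shows in the picture. A call takes as long as a camera call. They do not tell look-alikes from the thing itself.
- r.masks_of(label, camera): "pixels" (384x512 bool, what is visible of it) and "at" ([column, row] in pixels, amid what is visible of it).
The state is a dict: "clock": time; "joints": joint angles; "qvel": joint speeds; "tau": joint torques, N m; "tcp_pos": TCP position; "orientation": TCP orientation; "contact_force": force on the tool from outside, world axes, zero at the start; "moment": the same for the moment, N m; "grip_width": finger opening in m.
Only numpy, scipy, OpenCV 4.12 (cv2) and the standard library are available. Lean on these libraries where they do the work, as an engineer would, in place of code of your own. Each camera call takes 0.05 s, during which the arm holds its last target.

## Task

Take the gel cassette with the grip tab out of the storage rack, tip its foot at an angle into the slot of the scanner's dock and straighten it up under the two catches until it stands flush against the backrest, fully down, and let it go. Then press the large oblong start key gently until you feel it resist, and take the hand away; leave the two small keys, the other two plates and the tip box alone.

Things in the scene. Friction and masses are not known exactly. Their poses are not given: they have to be found in the camera images.
- cassette_centre (a point): Gel cassette: flat grey plate 8 mm thick, 140 wide, 80 high, plus one central grip tab on top (44 wide, 45 high, 8 thick), 125 high in all, about 0.2 kg, both faces alike. Point: its centre, 62.5 mm above the bottom edge. x through the thickness, y along the width, z up to the tab; tab middle at z = +40 mm. Starts upright in one bay of the rack; draw it straight up
- cassette_foot (a point): Middle of the cassette's bottom edge, 62.5 mm below cassette_centre, same axes
- cassette: The cassette as a body; origin at the middle of its bottom edge, same axes
- rack: White storage rack, fixed, 200 x 160 mm. Three parallel bays at x = -62, 0, +62 mm, each an 11 mm wide groove along y, open upwards, floor 10 mm above the bench, walls up to 38 mm. Origin at the centre of its underside. The three plates stand in the bays in any order
- blank_plate: Plain rectangular grey plate without tab, 140 x 76 x 8 mm, upright in another bay of the rack; origin at the middle of its bottom edge, axes as the cassette's. Leave alone
- short_plate: Shorter grey plate without tab, 100 x 66 x 8 mm, upright in the remaining bay; origin at the middle of its bottom edge. Leave alone
- scanner: Gel scanner, fixed: white plinth 150 mm (x) by 190 mm (y), 16 mm high, with the aluminium dock on it, and on its -y side a white key panel 115 mm wide, 60 mm high. Origin under the plinth's centre, x horizontal from the dock's open front to its backrest, z up. The open front looks roughly towards the robot
- dock: The dock on the scanner, fixed, leaning back 7 degrees (top away from the open front). Origin: middle of the slot floor at the foot of the backrest's face. x through the backrest (face at x = 0, open front at -x), y along the slot, z up along the backrest, 73 mm high. Cassette's home: foot at (-4, 0, 0) mm, its z axis along the dock's z; let go there it stays by its own weight
- dock_slot (a point): Middle of the slot's mouth, at (-10, 0, 14) mm in the dock's frame and with its axes. The slot takes the cassette's bottom edge: floor 14 mm below the mouth, 150 mm long (y) between end walls, 10 mm wide at the floor; its front wall slopes outwards by 35 degrees, so the mouth is 20 mm wide
- dock_catch (a point): Middle between the two catches, at (-28, 0, 85) mm in the dock's frame and with its axes. Catches, at |y| = 52 to 78 mm, reach from the backrest to x = -28, undersides at z = 85, tops at z = 91 mm (dock frame). They block a cassette lowered upright: put its foot in the slot with its top leaning 20 to 33 degrees to -x from the dock's z, then swing its shoulders back under them
- start_key: Start key: flat oblong white membrane key, 28 mm (x) by 60 mm (y), on top of the key panel by its open-front edge; origin at the centre of its top face, 63.5 mm above the bench, z up. It hardly moves (0.8 mm) when pressed down; it registers from 4 N and is spoilt above 40 N: stop at 5 to 6 N
- small_key_left: Small round membrane key, 20 mm across, on the same panel, 74 mm further back and 25 mm nearer the dock than the start key; origin at the centre of its top. Not to be pressed
- small_key_right: The other small round key, 20 mm across, 49 mm further from the dock; origin at the centre of its top. Not to be pressed
- tip_box: Grey tip box with a perforated white top, 85 x 120 x 50 mm, behind the task's things; origin under its centre. Leave alone
Mind the look-alikes: they are no part of the job. Leave any brown look-alike of the cassette alone.

How it is judged:
By the outcome, as a careful person would: the job done as asked, in the order asked, and still so for the second after the job is handed in, with the robot touching nothing.
It also fails if it takes over 58 s, if anything falls off the work surface, if the arm or the gripper's body presses on something with over 40 N, if the wrist force passes 120 N, or if a joint passes its speed limit or range.

## Working session

There is one attempt and no reset: what is moved stays moved. The work goes in short steps, Python scripts to look and compute and a shell command to move; the robot and the scene stay as the last step left them, time stands still between calls to the robot, and variables do not carry over. Pictures are saved under pics/ and viewed, and the job is handed in when it is done.

```bash
ls; mkdir -p pics
cat > h.py <<'E'
import numpy as np,cv2
from bench import r
from scipy.spatial.transform import Rotation as Ro
def grab(n,fn):
    o=r.get_obs(); im,d=r.grab_frame(n)
    cv2.imwrite('pics/'+fn,cv2.cvtColor(im,cv2.COLOR_RGB2BGR)); np.savez('pics/'+fn+'.npz',im=im,d=d,p=o['tcp_pos'],w=o['orientation'])
    return im,d,o
def pts(n,d,o,px=None):
    c=r.get_calibration(n);f=d.shape[0]/2/np.tan(np.radians(c['vertical_fov'])/2)
    v,u=np.mgrid[:d.shape[0],:d.shape[1]]
    P=np.stack([(u-c['cx'])/f*d,(v-c['cy'])/f*d,d],-1)
    if n=='wrist':
        T=np.array(c['T_tool_cam']);P=P@T[:3,:3].T+T[:3,3]
        return P@Ro.from_rotvec(o['orientation']).as_matrix().T+np.array(o['tcp_pos'])
    return (P-np.array(c['t']))@np.array(c['R'])
E
python3 - <<'E'
from h import *
for n in ['scene','side','wrist']:
    im,d,o=grab(n,n+'0.png'); print(n,{k:np.round(v,3).tolist() for k,v in r.get_calibration(n).items()})
print(r.get_obs())
E
```

```text
pics
scene {'vertical_fov': 53.383, 'cx': 257.427, 'cy': 189.636, 'R': [[-0.874, 0.486, 0.003], [0.383, 0.692, -0.613], [-0.3, -0.534, -0.79]], 't': [0.487, -0.116, 1.12]}
side {'vertical_fov': 46.564, 'cx': 253.514, 'cy': 178.026, 'R': [[0.916, -0.401, 0.012], [-0.222, -0.531, -0.818], [0.335, 0.746, -0.576]], 't': [-0.509, 0.191, 0.908]}
wrist {'vertical_fov': 67.259, 'cx': 252.426, 'cy': 195.463, 'T_tool_cam': [[-0.002, -0.95, -0.312, 0.081], [1.0, -0.002, -0.0, -0.001], [-0.0, -0.312, 0.95, -0.07], [0.0, 0.0, 0.0, 1.0]]}
{'clock': 0.15, 'joints': array([-1.31710542,  0.47765245,  0.02234209,  1.55619804, -0.01149539,
        1.10930331, -0.08311392]), 'qvel': array([ 0.00092101, -0.00062689,  0.00144205, -0.0034906 ,  0.00121074,
        0.00172628,  0.00030805]), 'tau': array([ 3.62172606e-03, -5.96928477e+01,  1.61079928e+00, -2.81492579e+01,
        1.27953541e-02,  6.52295596e-03,  1.55595848e-05]), 'tcp_pos': array([0.23879024, 0.63098115, 0.30313169]), 'orientation': array([-5.65161523e-01, -3.09018052e+00,  2.23758953e-03]), 'contact_force': array([-0.14602788, -0.25541424, -0.67190159]), 'moment': array([-0.01495636,  0.05778649,  0.01929196]), 'grip_width': 0.08554625651788307}
```

View pics/scene0.png

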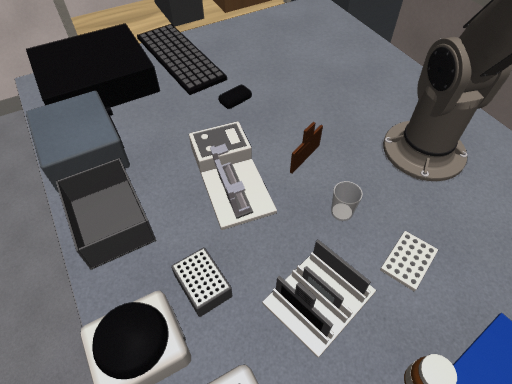

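View pics/side0.png

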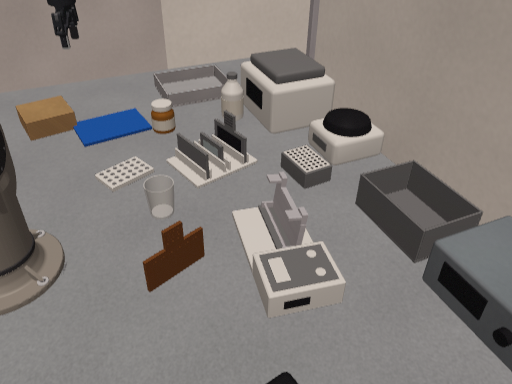

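View pics/wrist0.png

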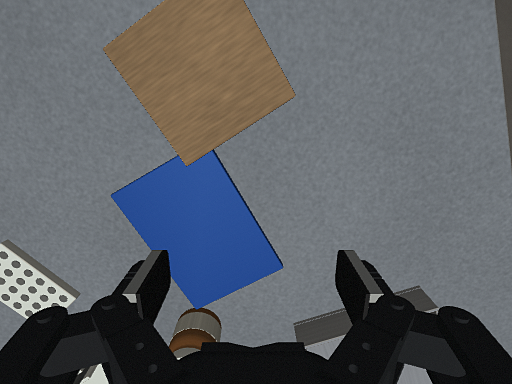

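The scene picture shows the rack near (320,300), with the tabbed plate in its left bay at (303,300). The scanner is near (235,180), the brown look-alike at (305,148) and a glass at (345,200). The side view agrees: tab at (230,120), dock at (285,215), keys at (280,270), (312,254) and (320,271).

```bash
cat > m.py <<'E'
from h import *
for n in ['scene','side']:
    im,d,o=grab(n,n+'1.png');P=pts(n,d,o)
    for l in ['cassette','blank_plate','short_plate','rack','scanner','dock','start_key','small_key_left','small_key_right','tip_box']:
        for q in r.masks_of(l,n)[:3]:
            m=q['pixels']&(d>0); 
            if m.sum()<5: continue
            X=P[m]; a=q['at']
            print(n,l,round(q['p'],2),np.round(a),m.sum(),'med',np.round(np.median(X,0),3),'lo',np.round(np.percentile(X,2,0),3),'hi',np.round(np.percentile(X,98,0),3))
            np.save(f'pics/{n}_{l}_{int(q["p"]*100)}_{int(a[0])}.npy',X)
E
python3 m.py
```

```text
scene cassette 0.76 [304. 299.] 1216 med [0.587 0.239 0.079] lo [0.565 0.174 0.032] hi [0.606 0.301 0.135]
scene cassette 0.62 [306. 149.] 732 med [ 0.33  -0.135  0.058] lo [ 0.262 -0.163  0.002] hi [ 0.389 -0.112  0.125]
scene blank_plate 0.57 [339. 266.] 965 med [0.467 0.207 0.067] lo [0.448 0.139 0.035] hi [0.487 0.268 0.088]
scene short_plate 0.56 [321. 292.] 604 med [0.526 0.224 0.062] lo [0.488 0.176 0.01 ] hi [0.541 0.267 0.078]
scene rack 0.87 [315. 306.] 4211 med [0.538 0.246 0.011] lo [0.439 0.144 0.006] hi [0.629 0.313 0.039]
scene scanner 0.85 [229. 176.] 5592 med [ 0.553 -0.167  0.027] lo [ 0.465 -0.319  0.009] hi [ 0.626 -0.027  0.117]
scene scanner 0.49 [202. 282.] 2473 med [0.74  0.083 0.05 ] lo [0.695 0.014 0.   ] hi [0.783 0.133 0.053]
scene dock 0.62 [230. 184.] 1115 med [ 0.573 -0.094  0.064] lo [ 0.534 -0.199  0.023] hi [ 0.601 -0.041  0.12 ]
scene start_key 0.62 [201. 284.] 2431 med [0.74  0.085 0.05 ] lo [0.696 0.017 0.004] hi [0.782 0.133 0.053]
scene start_key 0.45 [234. 136.] 142 med [ 0.49  -0.264  0.063] lo [ 0.476 -0.295  0.06 ] hi [ 0.505 -0.237  0.066]

[... 1407 characters left out ...]
 [ 0.598 -0.045  0.119]
side start_key 0.83 [280. 269.] 383 med [ 0.489 -0.267  0.063] lo [ 0.474 -0.295  0.06 ] hi [ 0.506 -0.237  0.066]
side start_key 0.6 [216. 164.] 1895 med [0.513 0.179 0.012] lo [0.42  0.126 0.   ] hi [0.628 0.28  0.039]
side small_key_left 0.43 [311. 254.] 60 med [ 0.566 -0.252  0.063] lo [ 0.558 -0.262  0.061] hi [ 0.574 -0.242  0.065]
side small_key_right 0.71 [194. 152.] 538 med [0.467 0.191 0.064] lo [0.446 0.135 0.034] hi [0.489 0.262 0.087]
side small_key_right 0.19 [310. 254.] 53 med [ 0.566 -0.254  0.063] lo [ 0.559 -0.262  0.061] hi [ 0.574 -0.245  0.065]
side tip_box 0.86 [306. 167.] 1495 med [0.725 0.048 0.047] lo [0.692 0.01  0.003] hi [0.78  0.125 0.052]
```

```bash
cat > f.py <<'E'
from h import *
import glob
def ld(p): return np.vstack([np.load(f) for f in p])
def line(X):
    XY=X[:,:2];c=np.median(XY,0)
    for _ in range(8):
        m=XY-c; u,s,v=np.linalg.svd(m-m.mean(0),full_matrices=False)
        n=v[1]; e=abs((m-m.mean(0))@n); k=e<max(.006,np.percentile(e,90)) ; XY=XY[k]; c=XY.mean(0)
    d=v[0]*np.sign(v[0][1]); return c,d
for n,a in (('scene','pics/scene_cassette_76_304.npy'),('side','pics/side_cassette_61_232.npy')):
    X=np.load(a); 
    for lo,hi in((.03,.08),(.1,.14),(.04,.14)):
        Y=X[(X[:,2]>lo)&(X[:,2]<hi)&(X[:,0]>.55)&(X[:,0]<.62)]; c,d=line(Y); t=(Y[:,:2]-c)@d;nn=(Y[:,:2]-c)@np.array([d[1],-d[0]])
        print(n,lo,len(Y),np.round(c,4),'mid',np.round(c+d*(np.percentile(t,1)+np.percentile(t,99))/2,4),'len',np.ptp(np.percentile(t,[1,99])).round(4),'yaw',np.degrees(np.arctan2(-d[0],d[1])).round(2),'n',np.round(np.percentile(nn,[2,20,50,80,98]),4))
    if 1:
        T=X[X[:,2]>.1]; print('  zmax',np.percentile(X[:,2],[95,98,99.5]).round(4))
for n in('blank','short'):
  for a in glob.glob(f'pics/*_{n}_plate_[56]*.npy'):
    X=np.load(a);X=X[X[:,2]>.03];c,d=line(X);print(a,c.round(4),np.degrees(np.arctan2(-d[0],d[1])).round(2))
for n,a in (('scene','pics/scene_scanner_84_229.npy'),('side','pics/side_scanner_82_287.npy')):
    f=glob.glob(a.replace('84','8*'))or glob.glob(a.replace('82','8*')); X=np.load(f[0])
    for lo,hi in((.012,.02),(.057,.067)):
        Y=X[(X[:,2]>lo)&(X[:,2]<hi)]
        if hi>.06: Y=Y[Y[:,1]<-.2]
        print(n,lo,len(Y),cv2.minAreaRect((Y[:,:2]*1000).astype(np.float32)), 'z',np.median(Y[:,2]))
for a in glob.glob('pics/*start_key_[48]*.npy'):
    Y=np.load(a);print(a,cv2.minAreaRect((Y[:,:2]*1000).astype(np.float32)))
E
python3 f.py
```

```text
scene 0.03 599 [0.5877 0.24  ] mid [0.5883 0.2378] len 0.1361 yaw 15.77 n [-0.0012 -0.0005 -0.0001  0.0004  0.0025]
scene 0.1 253 [0.5868 0.2369] mid [0.587 0.236] len 0.0431 yaw 16.32 n [-0.0057 -0.0024  0.001   0.0016  0.0023]
scene 0.04 1081 [0.587  0.2391] mid [0.5875 0.2372] len 0.1358 yaw 15.73 n [-0.0063 -0.0009  0.0006  0.0011  0.0017]
  zmax [0.1344 0.1354 0.1365]
side 0.03 451 [0.5845 0.2271] mid [0.5828 0.2331] len 0.1385 yaw 16.0 n [-0.0033 -0.0012 -0.0001  0.0012  0.0061]
side 0.1 147 [0.5844 0.2309] mid [0.5836 0.2334] len 0.0439 yaw 18.2 n [-0.0035 -0.0018 -0.0004  0.0015  0.0061]
side 0.04 710 [0.5844 0.2289] mid [0.5832 0.2328] len 0.1369 yaw 16.02 n [-0.0031 -0.0013 -0.0002  0.0013  0.0068]
  zmax [0.1277 0.1334 0.1351]
pics/side_blank_plate_68_191.npy [0.4655 0.1946] 15.95
pics/scene_blank_plate_56_339.npy [0.4676 0.2054] 15.58
pics/side_short_plate_64_210.npy [0.5241 0.2146] 15.93
pics/scene_short_plate_56_320.npy [0.527 0.223] 15.76
scene 0.012 2342 ((543.8693237304688, -165.38909912109375), (282.4328918457031, 150.13751220703125), 81.22371673583984) z 0.015795637281665827
scene 0.057 1382 ((529.4514770507812, -261.7550048828125), (132.8079833984375, 148.44039916992188), 81.35330963134766) z 0.06086546130198775
side 0.012 1651 ((541.6791381835938, -177.56085205078125), (306.50079345703125, 150.26402282714844), 80.92778015136719) z 0.015626359628060894
side 0.057 3474 ((528.446044921875, -262.59326171875), (134.2295684814453, 149.1907501220703), 81.11325073242188) z 0.06070295638911688
pics/scene_start_key_45_233.npy ((489.7873840332031, -267.7270202636719), (66.2851791381836, 26.37574005126953), 78.17139434814453)
pics/side_start_key_83_280.npy ((490.9017028808594, -264.7778015136719), (65.07123565673828, 29.86082649230957), 80.13766479492188)
```

```bash
cat > g.py <<'E'
from h import *
import glob
yaw=np.radians(-8.95);R=Ro.from_euler('z',yaw).as_matrix()
for n in ('side','scene'):
    z=np.load(f'pics/{n}1.png.npz');d=z['d'];P=pts(n,d,None).reshape(-1,3)
    S=(P-[.55,-.13,0])@R
    k=(abs(S[:,0])<.12)&(abs(S[:,1])<.22)&(S[:,2]>.005)&(S[:,2]<.2)&(d.ravel()>0);S=S[k]*1000
    # height map orthographic x,y 1mm ->3px
    for nm,(a,b,c) in {'top':(0,1,2),'sidev':(0,2,1)}.items():
        img=np.zeros((600,800),np.uint8)
        if nm=='top':
            col=(60+S[:,2]*1.6).clip(0,255);i=np.argsort(S[:,2]);u=(S[:,1]+200)*1.95;v=(S[:,0]+120)*2.4
        else:
            Q=abs(S[:,1])<85; S2=S[Q];col=np.full(len(S2),255);i=np.arange(len(S2));u=(S2[:,0]+100)*4;v=590-S2[:,2]*4
        for j in i: cv2.circle(img,(int(u[j]),int(v[j])),2,int(col[j]),-1)
        cv2.imwrite(f'pics/{n}_{nm}.png',img)
    np.save(f'pics/{n}_S.npy',S)
    # edges
    B=S[(S[:,2]>12)&(S[:,2]<20)]; print(n,'plinth x',np.percentile(B[:,0],[.5,99.5]),'y',np.percentile(B[:,1],[.5,99.5]))
    B=S[(S[:,2]>95)]; print('high',len(B),B.min(0).round(1),B.max(0).round(1))
    for y in (-60,60):
      C=B[abs(B[:,1]-y)<25]; 
      if len(C): print('catch',y,np.percentile(C,[2,50,98],axis=0).round(1).tolist())
    B=S[(S[:,2]>58)&(S[:,2]<66)&(S[:,1]<-70)];print('panel',np.percentile(B,[.5,50,99.5],axis=0).round(1).tolist())
E
python3 g.py
```

```text
side plinth x [-75.3061513  116.77084158] y [-200.73127653  200.19015624]
high 556 [  1.9 -71.   95. ] [ 43.6  89.6 122.7]
catch -60 [[3.0, -69.7, 96.0], [28.2, -60.6, 115.1], [42.4, -41.7, 120.3]]
catch 60 [[2.9, 43.7, 95.6], [29.4, 65.5, 114.3], [42.1, 84.5, 120.5]]
panel [[-73.6, -199.0, 58.1], [-3.4, -149.0, 60.8], [72.5, -87.3, 65.1]]
scene plinth x [-74.4114982   74.15649351] y [-88.79870573 103.5863184 ]
high 455 [  2.8 -70.5  95. ] [ 42.8  89.6 122.7]
catch -60 [[3.4, -69.4, 95.8], [26.4, -51.1, 115.9], [42.1, -40.3, 120.5]]
catch 60 [[3.7, 38.6, 96.2], [23.6, 72.7, 116.2], [42.0, 84.9, 121.6]]
panel [[-73.1, -199.0, 58.1], [-4.0, -144.1, 61.0], [73.2, -86.4, 65.3]]
```

```bash
python3 -c "
import cv2,numpy as np
a=cv2.imread('pics/side_top.png');b=cv2.imread('pics/side_sidev.png');c=cv2.imread('pics/scene_top.png');d=cv2.imread('pics/scene_sidev.png')
x=np.vstack([np.hstack([a,b]),np.hstack([c,d])]);cv2.imwrite('pics/comb1.png',cv2.resize(x,(800,600),interpolation=cv2.INTER_AREA))
i=cv2.imread('pics/side1.png')[160:320,210:360];cv2.imwrite('pics/crop1.png',cv2.resize(i,(600,640)[::1],interpolation=cv2.INTER_CUBIC)[:600])"
```

```text
(no output)
```

View pics/comb1.png

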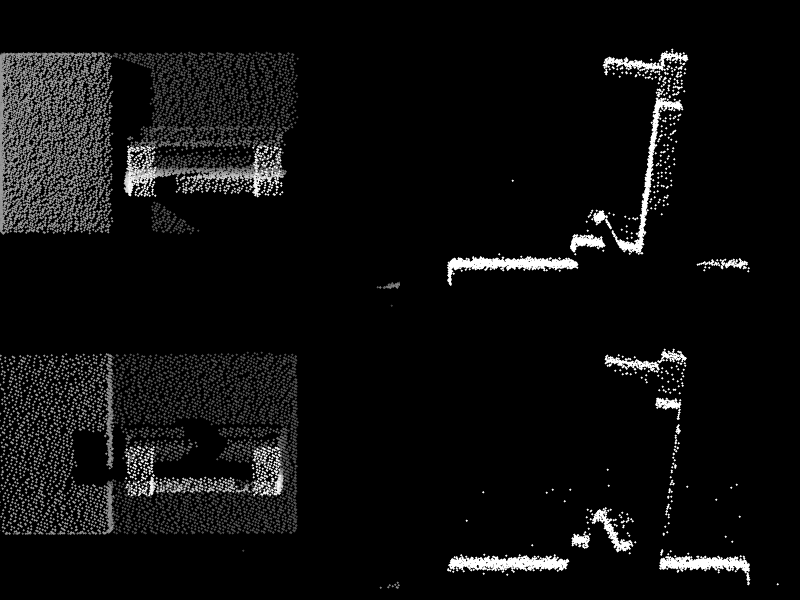

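View pics/crop1.png

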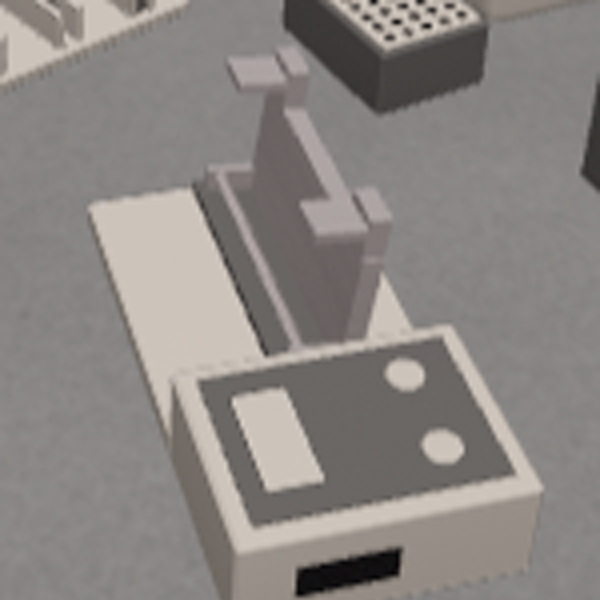

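Run:
```python
import numpy as np
for n in('side','scene'):
    S=np.load(f'pics/{n}_S.npy')
    C=S[(abs(S[:,1]-9.5)<85)]
    F=C[(abs(C[:,1]-9.5)<45)&(C[:,2]>35)&(C[:,2]<85)&(C[:,0]>15)&(C[:,0]<40)]
    if n=='side':
        A=np.c_[F[:,2],F[:,1],np.ones(len(F))];k=np.ones(len(F),bool)
        for _ in range(6):
            s=np.linalg.lstsq(A[k],F[k,0],rcond=None)[0];e=F[:,0]-A@s;k=abs(e)<2.5
        print('face: slope deg',np.degrees(np.arctan(s[0])),'yaw err deg',np.degrees(np.arctan(-s[1])),'x at z0,y=9.5',s[2]+9.5*s[1],'std',e[k].std(),k.sum())
    fl=C[(C[:,0]>11)&(C[:,0]<20)&(C[:,2]>20)&(C[:,2]<32)];print(n,'floor z',np.percentile(fl[:,2],[10,50,90]),len(fl))
    t=C[(C[:,0]>2)&(C[:,0]<24)&(C[:,2]>95)];th=np.radians(7)
    print('catch top mid',np.median(t,0),'y ext',[ (np.percentile(t[t[:,1]*s>9.5*s,1],[1,99]).round(1)) for s in(-1,1)],'xmin',np.percentile(t[:,0],2))
    for y in(-55,75):
        q=t[abs(t[:,1]-y)<15];zz=-np.sin(th)*(-q[:,0])*1
        print(y,'top const z-:',np.median(q[:,2]+np.tan(th)*(q[:,0]-10)),len(q))
    b=C[(C[:,2]>78)&(C[:,2]<90)&(C[:,0]>24)&(abs(C[:,1]-9.5)<45)];print('backrest top z',np.percentile(b[:,2],[50,90,97]))
```

```text
face: slope deg 7.152893347209097 yaw err deg 0.015622880207358318 x at z0,y=9.5 16.79466856029224 std 0.5878532714646642 270
side floor z [22.77450663 24.30067391 26.66127226] 182
catch top mid [ 12.56536252 -45.68437745 115.5770093 ] y ext [array([-69. , -41.5]), array([60.8, 87.6])] xmin 2.637026325385296
-55 top const z-: 115.96311359321396 116
75 top const z-: 115.9185821375928 87
backrest top z [84.10290952 88.8570687  89.85087293]
scene floor z [22.92926546 24.78451195 26.88055869] 67
catch top mid [ 13.32654243  62.89180685 115.9192682 ] y ext [array([-70.1, -42.8]), array([59.6, 86.9])] xmin 3.1646969655817347
-55 top const z-: 116.46221687515344 80
75 top const z-: 116.40471604243743 94
backrest top z [82.63114665 84.55498345 87.3501136 ]
```

```bash
python3 -m handwheel '[[[0.0248,-0.0283,0,0,0,-0.0667,0.0854],[0.0248,-0.0283,0,0,0,-0.0667,0.0854],[0.0248,-0.0283,0,0,0,-0.0667,0.0854],[0.0248,-0.0283,0,0,0,-0.0667,0.0854],[0.0248,-0.0283,0,0,0,-0.0667,0.0854],[0.0248,-0.0283,0,0,0,-0.0667,0.0854],[0.0248,-0.0283,0,0,0,-0.0667,0.0854]]]'; python3 -m handwheel '[[[0.0248,-0.0283,0,0,0,-0.0667,0.0854],[0.0248,-0.0283,0,0,0,-0.0667,0.0854],[0.0248,-0.0283,0,0,0,-0.0667,0.0854],[0.0248,-0.0283,0,0,0,-0.0667,0.0854],[0.0248,-0.0283,0,0,0,-0.0667,0.0854],[0.0248,-0.0283,0,0,0,-0.0667,0.0854],[0.0248,-0.0283,0,0,0,-0.0667,0.0854],[0,0,0,0,0,0,0.0854],[0,0,0,0,0,0,0.0854]]]'
python3 - <<'E'
from h import *
im,d,o=grab('wrist','w2.png');P=pts('wrist',d,o)
R=Ro.from_rotvec(o['orientation']).as_matrix();print(o['tcp_pos'],R.round(4).tolist(),np.degrees(np.arctan2(R[1,1],R[0,1])))
for q in r.masks_of('cassette','wrist')[:2]:
    m=q['pixels']&(d>0);X=P[m];print(q['p'],q['at'],m.sum(),np.percentile(X,[2,50,98],axis=0).round(4).tolist());np.save('pics/w2c.npy',X)
    T=X[X[:,2]>.128]
    if len(T)>30: print(cv2.minAreaRect((T[:,:2]*1000).astype(np.float32)),len(T))
    break
E
```

```text
clock: 1.83
tcp_pos: [0.4135, 0.4317, 0.3042]
orientation: [1.269, 2.874, 0.001]
contact_force: [0.3, 0.3, -0.1]
grip_width: 0.0858
clock: 2.58
tcp_pos: [0.5876, 0.2322, 0.304]
orientation: [1.901, 2.499, -0.001]
contact_force: [-0.4, 1.3, 0.0]
grip_width: 0.0857
[0.58762365 0.23221909 0.30400313] [[-0.2668, 0.9637, 0.0008], [0.9637, 0.2668, -0.001], [-0.0012, 0.0005, -1.0]] 15.474988310864484
0.97 [250.6, 169.6] 1168 [[0.5645, 0.1707, 0.0375], [0.5795, 0.2552, 0.0911], [0.6032, 0.3012, 0.1365]]
((583.684814453125, 235.8475799560547), (7.851939678192139, 43.518898010253906), 15.492431640625) 414
```

View pics/w2.png

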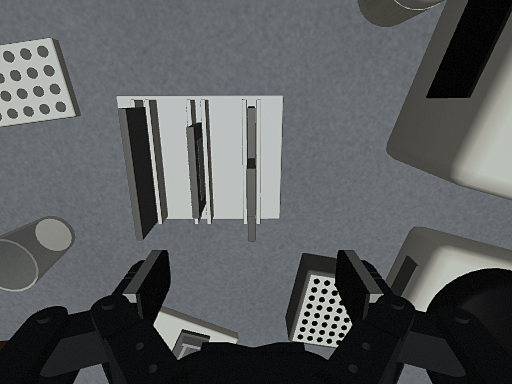

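The wrist view shows the tabbed plate at (251,170), in the right-hand bay, between the jaws in column. Its tab top measures (0.5837, 0.2358) at yaw 15.5°, about 2 mm from the scene and side estimate. I'll aim between the two.

```bash
python3 -m handwheel '[[[-0.0025,0.0033,-0.025,0,0,0,0.0854],[0,0,-0.03,0,0,0,0.0854],[0,0,-0.03,0,0,0,0.0854],[0,0,-0.03,0,0,0,0.06],[0,0,-0.0185,0,0,0,0.04],[0,0,0,0,0,0,0.03]]]' 40; python3 -m handwheel '[[[0,0,0,0,0,0,0.0],[0,0,0,0,0,0,0.0],[0,0,0,0,0,0,0.0],[0,0,0,0,0,0,0.0],[0,0,0,0,0,0,0.0],[0,0,0,0,0,0,0.0]]]' 60
```

```text
clock: 3.18
tcp_pos: [0.5799, 0.2398, 0.166]
orientation: [-1.888, -2.505, 0.01]
contact_force: [-0.4, -0.0, -0.4]
grip_width: 0.0517
clock: 3.68
tcp_pos: [0.5846, 0.2392, 0.1725]
orientation: [1.895, 2.505, 0.006]
contact_force: [-0.5, 1.0, 7.6]
grip_width: 0.007
```

Run:
```python
from h import *
im,d,o=grab('scene','s3.png')
o=r.get_obs();print(o['tcp_pos'],o['contact_force'],o['moment'],o['grip_width'],o['orientation'])
cv2.imwrite('pics/s3c.png',cv2.resize(cv2.cvtColor(im,cv2.COLOR_RGB2BGR)[180:372,220:440],None,fx=3,fy=3))
```

```text
[0.58456689 0.23924303 0.17247148] [-1.36592649  0.34392468  6.44582474] [0.10462737 0.29362344 0.03662076] 0.007169335971990916 [1.89490738 2.50468167 0.0055121 ]
```

View pics/s3c.png

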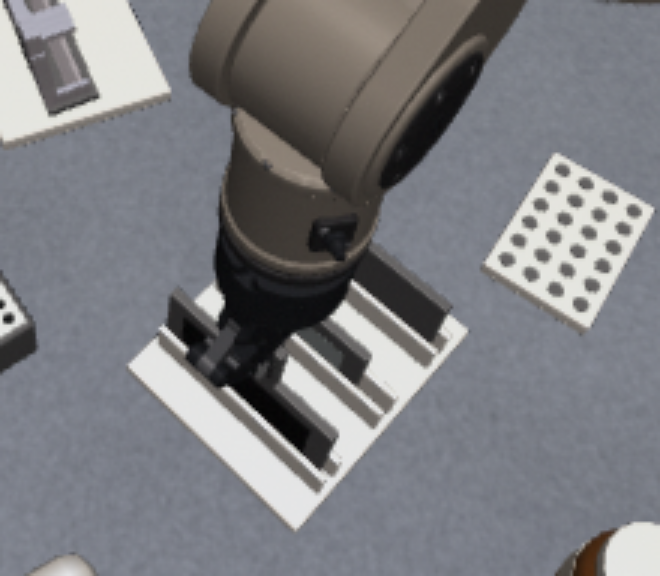

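The jaws have closed on the tab (8 mm plate, opening 7.2 mm). Lifting straight up.

```bash
python3 -m handwheel '[[[0,0,0.005,0,0,0,0.0],[0,0,0.01,0,0,0,0.0],[0,0,0.015,0,0,0,0.0],[0,0,0.02,0,0,0,0.0],[0,0,0.025,0,0,0,0.0],[0,0,0.025,0,0,0,0.0],[0,0,0.025,0,0,0,0.0],[0,0,0.015,0,0,0,0.0],[0,0,0,0,0,0,0],[0,0,0,0,0,0,0]]]'
python3 - <<'E'
from h import *
for n in('scene','side','wrist'):
    im,d,o=grab(n,n+'4.png');P=pts(n,d,o)
    for q in r.masks_of('cassette',n)[:3]:
        m=q['pixels']&(d>0);X=P[m];print(n,q['p'],q['at'],np.percentile(X,[2,50,98],axis=0).round(4).tolist())
        np.save(f'pics/{n}4_{int(q["at"][0])}.npy',X)
o=r.get_obs();print(o['tcp_pos'],o['contact_force'],o['grip_width'],o['orientation'])
a=[cv2.imread(f'pics/{n}4.png') for n in('scene','side')];cv2.imwrite('pics/c4.png',cv2.resize(np.hstack(a),(800,300)))
E
```

```text
clock: 4.57
tcp_pos: [0.5836, 0.2383, 0.3112]
orientation: [1.896, 2.505, 0.002]
contact_force: [-0.2, -0.6, -2.4]
grip_width: 0.0075
scene 0.71 [318.7, 279.8] [[0.5521, 0.1701, 0.0154], [0.5824, 0.253, 0.1947], [0.6064, 0.3009, 0.2735]]
scene 0.61 [299.3, 153.4] [[0.3163, -0.141, 0.0005], [0.3601, -0.123, 0.0462], [0.3888, -0.1111, 0.0857]]
side 0.96 [230.6, 94.1] [[0.5626, 0.1674, 0.1463], [0.5839, 0.2224, 0.1937], [0.604, 0.2989, 0.2637]]
side 0.83 [172.1, 256.2] [[0.2605, -0.1682, 0.0006], [0.3202, -0.1445, 0.0534], [0.3862, -0.1156, 0.1243]]
wrist 0.93 [252.9, 241.4] [[0.5618, 0.1698, 0.0381], [0.5766, 0.2552, 0.2499], [0.6011, 0.3014, 0.2726]]
wrist 0.93 [23.5, 351.4] [[0.273, -0.1559, 0.0023], [0.3275, -0.1336, 0.0307], [0.38, -0.1128, 0.0782]]
[0.58312739 0.23824518 0.30907822] [-0.13020939  0.53312227 -3.76850823] 0.007074510110642262 [-1.89525307 -2.50446809  0.00339812]
```

View pics/c4.png

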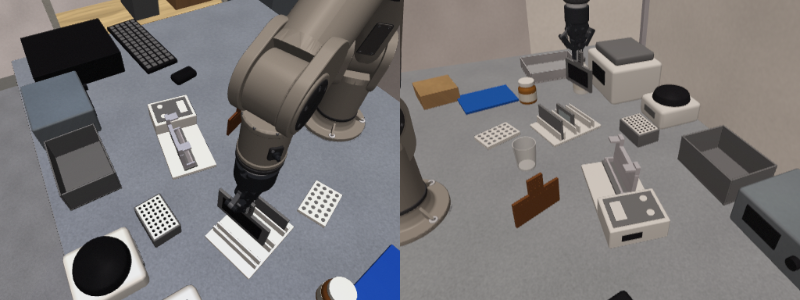

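View pics/wrist4.png

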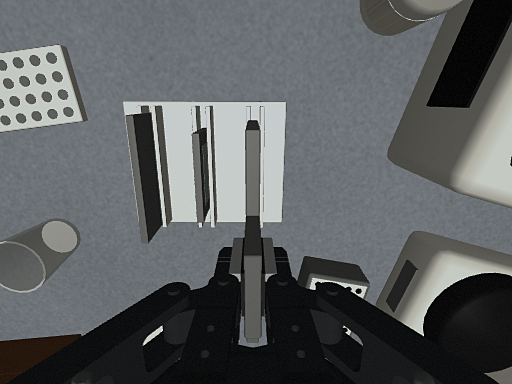

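```bash
cat > pl.py <<'E'
from h import *
import sys
DO=np.array([.5709,-.1240,.0238]);DY=-8.95;OFF=.003;L=.1625
RD=Ro.from_euler('z',DY,degrees=True)*Ro.from_euler('y',7,degrees=True)  # dock axes
def cur():
    o=r.get_obs();R=Ro.from_rotvec(o['orientation']).as_matrix();return np.array(o['tcp_pos']),R,o
def cass(p,R):
    C=np.stack([R[:,1],R[:,0],-R[:,2]],1); return p+L*R[:,2]-OFF*R[:,0],C
def status():
    p,R,o=cur();f,C=cass(p,R);q=RD.inv().as_matrix()
    fd=q@(f-DO)*1000;Cd=q@C
    print('clock',round(o['clock'],2),'tcp',p.round(4),'F',np.round(o['contact_force'],1),'M',np.round(o['moment'],2),'w',round(o['grip_width'],4))
    print('foot dock mm',fd.round(1),'lean deg',np.degrees(np.arctan2(-Cd[0,2],Cd[2,2])).round(2),'roll',np.degrees(np.arcsin(Cd[1,2])).round(2),'yaw',np.degrees(np.arctan2(Cd[1,0],Cd[0,0])).round(2))
def goto(fx,fy,fz,lean,n=None):
    p,R,o=cur()
    C=(RD*Ro.from_euler('y',-lean,degrees=True)).as_matrix()
    Rt=np.stack([C[:,1],C[:,0],-C[:,2]],1)
    f=DO+RD.apply(np.array([fx,fy,fz])/1000)
    pt=f-L*Rt[:,2]+OFF*Rt[:,0]
    dp=pt-p;w=Ro.from_matrix(Rt@R.T).as_rotvec()
    N=n or int(np.ceil(max(np.linalg.norm(dp)/.036,np.linalg.norm(w)/.1)))
    print('goto',(fx,fy,fz,lean),'dp',dp.round(4),'w',w.round(4),'N',N,'row',(dp/N).round(4).tolist()+(w/N).round(4).tolist())
E
python3 - <<'E'
from pl import *
status()
a=np.radians(26)
for s in(120,): goto(-5-s*np.sin(a),0,3+s*np.cos(a),26)
goto(-5-120*np.sin(a),0,3+120*np.cos(a)+20,26,12)
E
```

```text
clock 4.87 tcp [0.5831 0.2382 0.3091] F [-0.1  0.5 -3.8] M [0.02 0.03 0.05] w 0.0071
foot dock mm [-57.9 356.8 116.6] lean deg 6.9 roll 0.09 yaw 24.87
goto (np.float64(-57.60453761468929), 0, np.float64(110.85528555590004), 26) dp [-0.1072 -0.3443 -0.0146] w [ 0.0206 -0.3358 -0.4272] N 11 row [-0.0097, -0.0313, -0.0013, 0.0019, -0.0305, -0.0388]
goto (np.float64(-57.60453761468929), 0, np.float64(130.85528555590002), 26) dp [-0.1047 -0.3446  0.0053] w [ 0.0206 -0.3358 -0.4272] N 12 row [-0.0087, -0.0287, 0.0004, 0.0017, -0.028, -0.0356]
```

```bash
python3 -m handwheel '[[[-0.0087,-0.0287,0.0004,0.0017,-0.028,-0.0356,0],[-0.0087,-0.0287,0.0004,0.0017,-0.028,-0.0356,0],[-0.0087,-0.0287,0.0004,0.0017,-0.028,-0.0356,0],[-0.0087,-0.0287,0.0004,0.0017,-0.028,-0.0356,0],[-0.0087,-0.0287,0.0004,0.0017,-0.028,-0.0356,0],[-0.0087,-0.0287,0.0004,0.0017,-0.028,-0.0356,0]]]'; python3 -m handwheel '[[[-0.0087,-0.0287,0.0004,0.0017,-0.028,-0.0356,0],[-0.0087,-0.0287,0.0004,0.0017,-0.028,-0.0356,0],[-0.0087,-0.0287,0.0004,0.0017,-0.028,-0.0356,0],[-0.0087,-0.0287,0.0004,0.0017,-0.028,-0.0356,0],[-0.0087,-0.0287,0.0004,0.0017,-0.028,-0.0356,0],[-0.0087,-0.0287,0.0004,0.0017,-0.028,-0.0356,0],[0,0,0,0,0,0,0],[0,0,0,0,0,0,0]]]'
cat > ck.py <<'E'
from pl import *
import sys
status()
k=sys.argv[1]
A=[]
for n in('scene','side'):
    im,d,o=grab(n,n+k+'.png');A.append(cv2.cvtColor(im,cv2.COLOR_RGB2BGR)[60:260,140:290] if n=='scene' else cv2.cvtColor(im,cv2.COLOR_RGB2BGR)[90:290,170:370])
cv2.imwrite(f'pics/c{k}.png',np.hstack([cv2.resize(A[0],(340,454)),cv2.resize(A[1],(454,454))]))
E
python3 ck.py 5
python3 - <<'E'
from pl import *
a=np.radians(26)
for s in(40,): goto(-5-s*np.sin(a),0,3+s*np.cos(a),26)
# observe cassette points
yaw=0
for n in('scene','side'):
    z=np.load(f'pics/{n}5.png.npz');P=pts(n,z['d'],None)
    for q in r.masks_of('cassette',n)[:3]:
        m=q['pixels']&(z['d']>0);X=P[m]; 
        p,R,o=cur();f,C=cass(p,R);X=(X-f)@C*1000
        print(n,q['p'],q['at'],np.percentile(X,[2,20,50,80,98],axis=0).round(1).tolist())
E
```

```text
clock: 5.37
tcp_pos: [0.5305, 0.0647, 0.3123]
orientation: [2.064, 2.19, 0.165]
contact_force: [0.9, -0.1, -2.2]
grip_width: 0.007
clock: 6.03
tcp_pos: [0.4779, -0.1076, 0.3148]
orientation: [2.187, 1.862, 0.314]
contact_force: [-0.1, -0.1, -2.0]
grip_width: 0.007
clock 6.03 tcp [ 0.4779 -0.1076  0.3148] F [-0.1 -0.1 -2. ] M [0.14 0.52 0.06] w 0.007
foot dock mm [-57.8  -1.4 131.3] lean deg 26.07 roll 0.01 yaw -0.24
goto (np.float64(-22.534845871563096), 0, np.float64(38.95176185196668), 26) dp [ 0.0224 -0.0047 -0.0962] w [-0.0002  0.0019 -0.0009] N 3 row [0.0075, -0.0016, -0.0321, -0.0001, 0.0006, -0.0003]
scene 0.64 [306.6, 146.0] [[-286.3, -87.0, -90.1], [-254.3, -70.2, -62.6], [-215.6, -50.0, -32.3], [-190.4, -30.5, -0.8], [-165.6, -18.9, 31.2]]
side 0.81 [261.5, 164.2] [[-5.1, -72.1, 7.5], [-4.6, -70.2, 36.5], [-1.8, -35.8, 76.1], [1.0, -19.3, 103.8], [3.0, 40.4, 125.7]]
side 0.71 [174.4, 254.1] [[-288.7, -92.9, -91.4], [-260.6, -79.8, -63.9], [-223.2, -60.6, -34.6], [-196.3, -41.7, -2.8], [-170.2, -23.5, 31.1]]
```

View pics/c5.png

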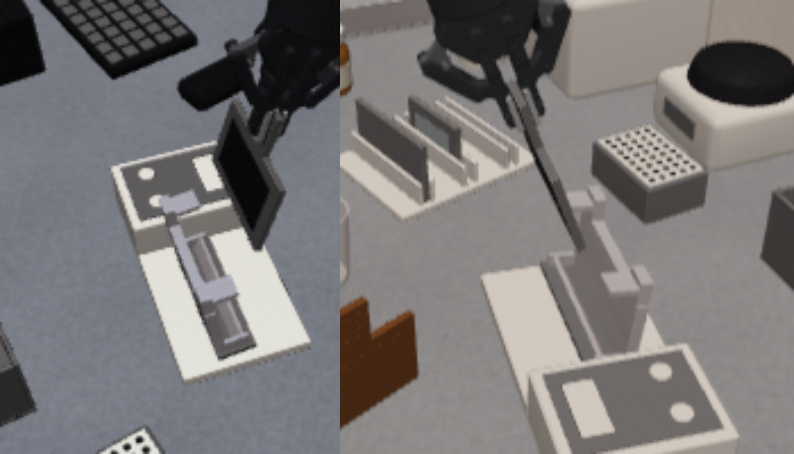

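The scene view shows the plate leaning towards the robot and hanging in front of the dock. In the side view its foot is near (580,250), clear of the catches. The side camera puts the plate within 1 to 2 mm of the model.

```bash
python3 -m handwheel '[[[0.0056,-0.0012,-0.024,0,0.0005,0,0],[0.0056,-0.0012,-0.024,0,0.0005,0,0],[0.0056,-0.0012,-0.024,0,0.0005,0,0],[0.0056,-0.0012,-0.024,0,0.0005,0,0],[0,0,0,0,0,0,0]]]'
python3 ck.py 6
python3 - <<'E'
from pl import *
a=np.radians(26)
for s in(15,3): goto(-4.7-s*np.sin(a),0,2+s*np.cos(a),26)
for n in('side','scene'):
    z=np.load(f'pics/{n}6.png.npz');P=pts(n,z['d'],None)
    for q in r.masks_of('cassette',n)[:3]:
        m=q['pixels']&(z['d']>0);X=P[m]; 
        p,R,o=cur();f,C=cass(p,R);X=(X-f)@C*1000
        print(n,q['p'],q['at'],np.percentile(X,[2,20,50,80,98],axis=0).round(1).tolist())
E
```

```text
clock: 6.65
tcp_pos: [0.5006, -0.1093, 0.2149]
orientation: [2.185, 1.874, 0.304]
contact_force: [-0.5, -0.4, -2.8]
grip_width: 0.0071
clock 6.65 tcp [ 0.5006 -0.1093  0.2149] F [-0.5 -0.4 -2.8] M [0.03 0.64 0.01] w 0.0071
foot dock mm [-24.3   0.4  34.4] lean deg 25.59 roll 0.07 yaw 0.22
goto (np.float64(-11.27556720183616), 0, np.float64(15.481910694487505), 26) dp [ 0.0084 -0.001  -0.0244] w [ 0.0007 -0.0022 -0.001 ] N 1 row [0.0084, -0.001, -0.0244, 0.0007, -0.0022, -0.001]
goto (np.float64(-6.015113440367232), 0, np.float64(4.696382138897501), 26) dp [ 0.0122 -0.0016 -0.0357] w [ 0.0007 -0.0022 -0.001 ] N 2 row [0.0061, -0.0008, -0.0179, 0.0004, -0.0011, -0.0005]
side 0.7 [270.8, 202.7] [[-7.3, -70.5, -43.2], [-6.4, -68.1, 18.2], [-3.4, -23.2, 71.1], [-0.2, -0.1, 105.6], [6.9, 77.0, 123.6]]
side 0.58 [172.7, 254.8] [[-277.3, -91.0, 4.7], [-251.3, -77.6, 32.5], [-214.3, -59.0, 62.1], [-187.5, -40.2, 94.8], [-161.9, -21.8, 128.5]]
side 0.31 [304.9, 165.9] [[80.8, 154.5, -112.2], [99.2, 164.9, -86.7], [126.4, 195.3, -70.7], [156.5, 239.9, -59.2], [179.6, 272.0, -51.2]]
scene 0.73 [242.7, 163.1] [[-7.6, -65.7, 0.5], [-2.3, -37.2, 22.0], [-1.3, 12.1, 48.0], [-0.6, 50.9, 72.8], [0.4, 69.5, 114.8]]
scene 0.57 [306.8, 147.2] [[-284.5, -154.2, 4.8], [-247.3, -69.7, 28.7], [-207.7, -48.6, 61.8], [-180.9, -29.5, 96.2], [-157.1, -17.0, 129.4]]
```

View pics/c6.png

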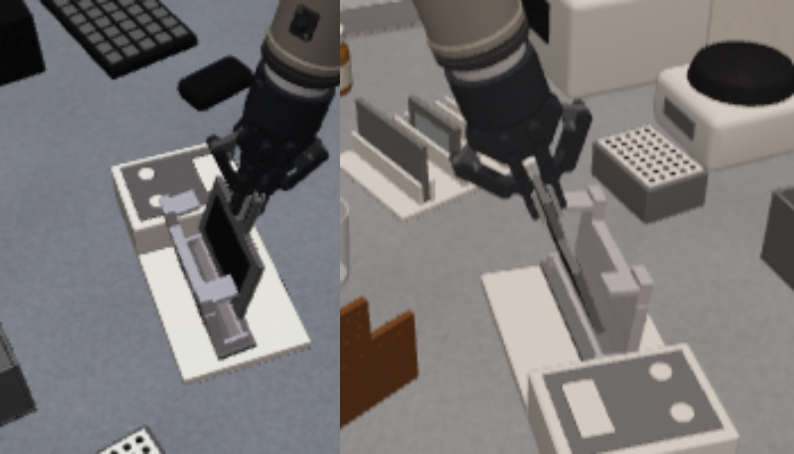

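Run:
```python
from pl import *
status()
p,R,o=cur();f,C=cass(p,R)
for n in('side','scene'):
    im,d,o=grab(n,n+'6b.png');P=pts(n,d,None)
    q=[q for q in r.masks_of('cassette',n) if 225<q['at'][0]<290][0]
    m=cv2.erode(q['pixels'].astype(np.uint8),np.ones((3,3)))>0;X=(P[m&(d>0)]-f)@C*1000
    for lo in range(0,120,20):
        Y=X[(X[:,2]>=lo)&(X[:,2]<lo+20)&(abs(X[:,0])<15)]
        if len(Y)>5: print(n,lo,len(Y),np.percentile(Y[:,0],[10,50,90]).round(1),'y',np.percentile(Y[:,1],[2,98]).round(0))
status()
```

```text
clock 6.85 tcp [ 0.5023 -0.1106  0.2204] F [-0.8 -0.3 -2.8] M [0.08 0.53 0.05] w 0.0073
foot dock mm [-21.7  -0.3  40.7] lean deg 26.12 roll -0.03 yaw 0.05
side 40 13 [-3.1 -1.3 -0.2] y [-71. -67.]
side 60 35 [-2.5 -1.   0.2] y [-70. -23.]
side 80 24 [-2.7 -1.8  0.1] y [-57. -20.]
scene 0 71 [2.5 3.4 4.5] y [-61.  68.]
scene 20 159 [2.8 3.8 4.7] y [-61.  68.]
scene 40 202 [2.8 3.8 4.7] y [-61.  68.]
scene 60 208 [2.2 3.6 4.7] y [-60.  68.]
scene 80 41 [0.7 2.9 4.4] y [-58.  67.]
scene 100 10 [0.3 2.4 3.4] y [19. 21.]
clock 7.05 tcp [ 0.5021 -0.1105  0.2205] F [ 1.4 -0.3 -2.2] M [ 0.11  0.56 -0.  ] w 0.0074
foot dock mm [-21.9  -0.2  40.8] lean deg 26.15 roll -0.07 yaw 0.02
```

Run:
```python
from pl import *
a=np.radians(26)
for s in(15,3): goto(-4.7-s*np.sin(a),0,2+s*np.cos(a),26)
```

```text
goto (np.float64(-11.27556720183616), 0, np.float64(15.481910694487505), 26) dp [ 0.0078 -0.0008 -0.0263] w [-0.0006  0.0028 -0.0007] N 1 row [0.0078, -0.0008, -0.0263, -0.0006, 0.0028, -0.0007]
goto (np.float64(-6.015113440367232), 0, np.float64(4.696382138897501), 26) dp [ 0.0117 -0.0014 -0.0376] w [-0.0006  0.0028 -0.0007] N 2 row [0.0058, -0.0007, -0.0188, -0.0003, 0.0014, -0.0003]
```

```bash
python3 -m handwheel '[[[0.0026,-0.0003,-0.0088,0,0.001,0,0],[0.0026,-0.0003,-0.0088,0,0.001,0,0],[0.0026,-0.0003,-0.0088,0,0.001,0,0],[0.001,-0.0001,-0.003,0,0,0,0],[0.001,-0.0001,-0.003,0,0,0,0],[0,0,0,0,0,0,0],[0,0,0,0,0,0,0],[0,0,0,0,0,0,0]]]'
python3 - <<'E'
from pl import *
status();goto(-4.7,0,2.5,26)
E
```

```text
clock: 7.72
tcp_pos: [0.5116, -0.1119, 0.1873]
orientation: [2.185, 1.868, 0.311]
contact_force: [0.1, -0.4, -2.4]
grip_width: 0.0072
clock 7.72 tcp [ 0.5116 -0.1119  0.1873] F [ 0.1 -0.4 -2.4] M [0.1  0.57 0.  ] w 0.0072
foot dock mm [-9.  -0.3  8.7] lean deg 25.9 roll 0.01 yaw 0.02
goto (-4.7, 0, 2.5, 26) dp [ 0.0032 -0.0002 -0.0068] w [-0.     -0.0017 -0.0002] N 1 row [0.0032, -0.0002, -0.0068, -0.0, -0.0017, -0.0002]
```

Already inside the mouth with no contact. I'll feel for the floor in small steps.

```bash
python3 -m handwheel '[[[0.0011,0,-0.002,0,0,0,0],[0.0011,0,-0.002,0,0,0,0],[0.0006,0,-0.0015,0,0,0,0],[0,0,0,0,0,0,0],[0,0,0,0,0,0,0],[0,0,0,0,0,0,0]]]'
python3 ck.py 7
```

```text
clock: 8.22
tcp_pos: [0.5142, -0.1119, 0.1812]
orientation: [2.185, 1.868, 0.31]
contact_force: [-0.3, -0.2, -2.4]
grip_width: 0.0069
clock 8.22 tcp [ 0.5142 -0.1119  0.1812] F [-0.3 -0.2 -2.4] M [ 0.09  0.55 -0.01] w 0.0069
foot dock mm [-5.8  0.1  3. ] lean deg 25.85 roll 0.02 yaw 0.02
```

View pics/c7.png

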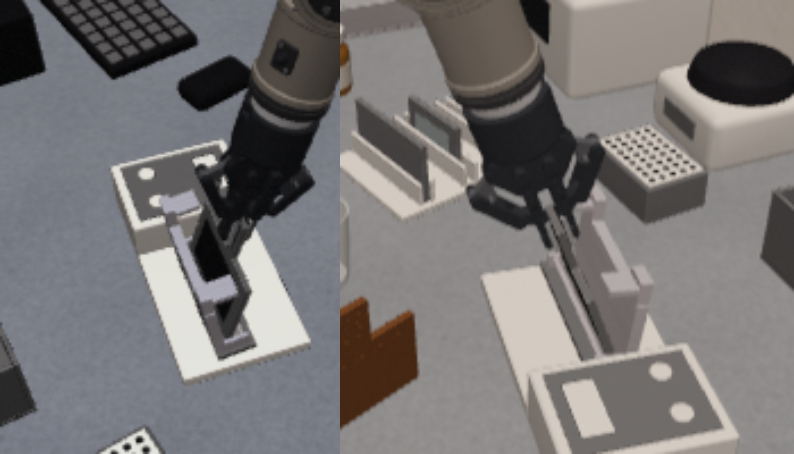

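The foot is in the slot between the end walls in both views. Down a little more until it touches.

```bash
python3 -m handwheel '[[[0.0004,0,-0.0008,0,0,0,0],[0,0,0,0,0,0,0],[0,0,0,0,0,0,0],[0,0,0,0,0,0,0]]]';python3 -m handwheel '[[[0.0003,0,-0.0008,0,0,0,0],[0,0,0,0,0,0,0],[0,0,0,0,0,0,0],[0,0,0,0,0,0,0]]]'; python3 -c "
from pl import *
status()"
```

```text
clock: 8.65
tcp_pos: [0.5146, -0.1119, 0.1805]
orientation: [2.185, 1.868, 0.31]
contact_force: [-0.0, -0.5, -1.9]
grip_width: 0.007
clock: 8.98
tcp_pos: [0.5152, -0.112, 0.1799]
orientation: [2.185, 1.868, 0.31]
contact_force: [-1.1, -0.7, 0.9]
grip_width: 0.0073
clock 8.98 tcp [ 0.5152 -0.112   0.1799] F [-1.1 -0.7  0.9] M [0.07 0.44 0.01] w 0.0073
foot dock mm [-4.5  0.2  1.8] lean deg 25.9 roll 0.02 yaw 0.02
```

```bash
cat > sw.py <<'E'
from pl import *
def path(ws,p,R):
    for fx,fy,fz,l in ws:
        C=(RD*Ro.from_euler('y',-l,degrees=True)).as_matrix();Rt=np.stack([C[:,1],C[:,0],-C[:,2]],1)
        pt=DO+RD.apply(np.array([fx,fy,fz])/1000)-L*Rt[:,2]+OFF*Rt[:,0]
        print(l,(pt-p).round(4).tolist(),Ro.from_matrix(Rt@R.T).as_rotvec().round(4).tolist());p,R=pt,Rt
E
python3 - <<'E'
from sw import *
p,R,o=cur()
path([(-4*np.cos(np.radians(l))-.5,0,4*np.sin(np.radians(l))+.6,l) for l in (23,20,17,14,11,8,6,4,3,2,1,0)],p,R)
E
```

```text
23 [0.0081, -0.0015, 0.0027] [0.0083, 0.0499, -0.0002]
20 [0.008, -0.0013, 0.0019] [0.0081, 0.0517, 0.0]
17 [0.0081, -0.0013, 0.0015] [0.0081, 0.0517, -0.0]
14 [0.0082, -0.0013, 0.0011] [0.0081, 0.0517, 0.0]
11 [0.0083, -0.0013, 0.0006] [0.0081, 0.0517, -0.0]
8 [0.0083, -0.0013, 0.0002] [0.0081, 0.0517, 0.0]
6 [0.0056, -0.0009, -0.0001] [0.0054, 0.0345, 0.0]
4 [0.0056, -0.0009, -0.0003] [0.0054, 0.0345, -0.0]
3 [0.0028, -0.0004, -0.0002] [0.0027, 0.0172, -0.0]
2 [0.0028, -0.0004, -0.0003] [0.0027, 0.0172, 0.0]
1 [0.0028, -0.0004, -0.0003] [0.0027, 0.0172, 0.0]
0 [0.0028, -0.0004, -0.0004] [0.0027, 0.0172, -0.0]
```

```bash
python3 -m handwheel '[[[0.004,-0.0007,0.0014,0.004,0.025,0,0],[0.0041,-0.0007,0.0013,0.004,0.025,0,0],[0.004,-0.0007,0.001,0.004,0.0258,0,0],[0.004,-0.0007,0.001,0.004,0.0258,0,0],[0.004,-0.0006,0.0008,0.004,0.0258,0,0],[0.004,-0.0006,0.0007,0.004,0.0258,0,0],[0,0,0,0,0,0,0],[0,0,0,0,0,0,0]]]'
python3 - <<'E'
from sw import *
status();p,R,o=cur()
path([(-4*np.cos(np.radians(l))-.5,0,4*np.sin(np.radians(l))+.6,l) for l in (14,11,8,5)],p,R)
E
```

```text
clock: 9.65
tcp_pos: [0.5392, -0.1158, 0.1857]
orientation: [2.283, 1.952, 0.17]
contact_force: [0.0, -1.3, -1.8]
grip_width: 0.0073
clock 9.65 tcp [ 0.5392 -0.1158  0.1857] F [ 0.  -1.3 -1.8] M [ 0.1  -0.02 -0.02] w 0.0073
foot dock mm [-4.6  0.   1.3] lean deg 17.0 roll 0.04 yaw 0.04
14 [0.0085, -0.0015, 0.0015] [0.009, 0.0517, -0.0005]
11 [0.0083, -0.0013, 0.0006] [0.0081, 0.0517, -0.0]
8 [0.0083, -0.0013, 0.0002] [0.0081, 0.0517, 0.0]
5 [0.0084, -0.0013, -0.0003] [0.0081, 0.0517, 0.0]
```

```bash
python3 -m handwheel '[[[0.0042,-0.0007,0.0008,0.0044,0.0258,0,0],[0.0043,-0.0007,0.0007,0.0044,0.0258,0,0],[0.0041,-0.0007,0.0003,0.004,0.0258,0,0],[0.0042,-0.0006,0.0003,0.004,0.0258,0,0],[0.0041,-0.0006,0.0001,0.004,0.0258,0,0],[0.0042,-0.0006,0.0001,0.004,0.0258,0,0],[0,0,0,0,0,0,0],[0,0,0,0,0,0,0]]]'; python3 ck.py 8
python3 - <<'E'
from sw import *
p,R,o=cur()
path([(-4*np.cos(np.radians(l))-.5,0,4*np.sin(np.radians(l))+.6,l) for l in (6,4,2,1,0)],p,R)
E
```

```text
clock: 10.32
tcp_pos: [0.5638, -0.1198, 0.1878]
orientation: [2.377, 2.033, 0.018]
contact_force: [-0.1, -0.5, -2.6]
grip_width: 0.0073
clock 10.32 tcp [ 0.5638 -0.1198  0.1878] F [-0.1 -0.5 -2.6] M [-0.01  0.06  0.03] w 0.0073
foot dock mm [-4.9  0.1  0.9] lean deg 8.02 roll 0.01 yaw 0.01
6 [0.0066, -0.001, -0.0001] [0.0053, 0.0344, 0.0001]
4 [0.0056, -0.0009, -0.0003] [0.0054, 0.0345, -0.0]
2 [0.0056, -0.0009, -0.0005] [0.0054, 0.0345, 0.0]
1 [0.0028, -0.0004, -0.0003] [0.0027, 0.0172, 0.0]
0 [0.0028, -0.0004, -0.0004] [0.0027, 0.0172, -0.0]
```

View pics/c8.png

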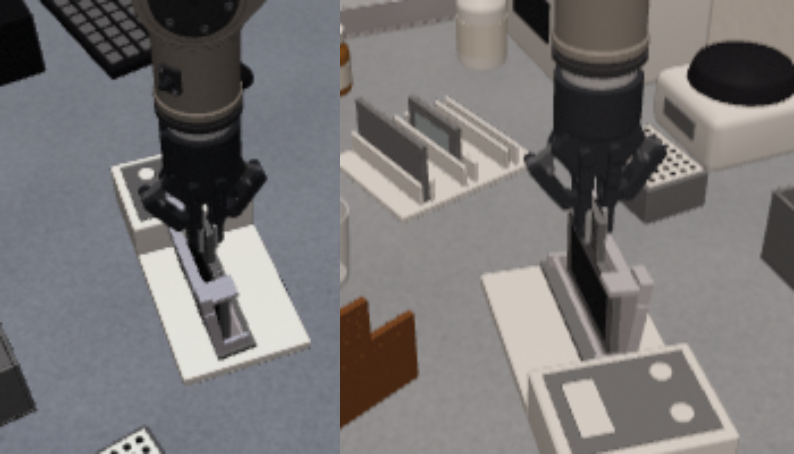

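Shoulders are now sliding under the catches, with no contact force. I'll carry on to nearly upright.

```bash
python3 -m handwheel '[[[0.0033,-0.0005,0,0.0027,0.0172,0,0],[0.0033,-0.0005,-0.0001,0.0027,0.0172,0,0],[0.0028,-0.0004,-0.0002,0.0027,0.0172,0,0],[0.0028,-0.0004,-0.0002,0.0027,0.0172,0,0],[0.0028,-0.0004,-0.0003,0.0027,0.0172,0,0],[0.0028,-0.0004,-0.0003,0.0027,0.0172,0,0],[0,0,0,0,0,0,0],[0,0,0,0,0,0,0]]]'
python3 - <<'E'
from sw import *
status();p,R,o=cur()
path([(-4*np.cos(np.radians(l))-.3,0,4*np.sin(np.radians(l))+.4,l) for l in (1,0)],p,R)
E
```

```text
clock: 11.08
tcp_pos: [0.5818, -0.1224, 0.1868]
orientation: [-2.336, -1.997, 0.088]
contact_force: [-0.4, 0.4, -3.3]
grip_width: 0.0069
clock 11.08 tcp [ 0.5818 -0.1224  0.1868] F [-0.4  0.4 -3.3] M [0.11 0.13 0.08] w 0.0069
foot dock mm [-3.8  0.3  0.6] lean deg 1.96 roll 0.01 yaw 0.01
1 [0.0022, -0.0007, -0.0004] [0.0027, 0.0165, -0.0002]
0 [0.0028, -0.0004, -0.0004] [0.0027, 0.0172, -0.0]
```

```bash
python3 -m handwheel '[[[0.0012,-0.0003,-0.0002,0.0013,0.0085,0,0],[0.0012,-0.0003,-0.0002,0.0013,0.0085,0,0],[0.0014,-0.0002,-0.0002,0.0013,0.0086,0,0],[0.0014,-0.0002,-0.0002,0.0013,0.0086,0,0],[0,0,0,0,0,0,0],[0,0,0,0,0,0,0],[0,0,0,0,0,0,0]]]'; python3 ck.py 9
```

```text
clock: 11.67
tcp_pos: [0.587, -0.1233, 0.1863]
orientation: [-2.316, -1.98, 0.121]
contact_force: [-0.5, 0.1, -3.0]
grip_width: 0.0074
clock 11.67 tcp [ 0.587  -0.1233  0.1863] F [-0.5  0.1 -3. ] M [0.05 0.11 0.04] w 0.0074
foot dock mm [-4.   0.1  0.7] lean deg 0.02 roll 0.01 yaw 0.01
```

View pics/c9.png

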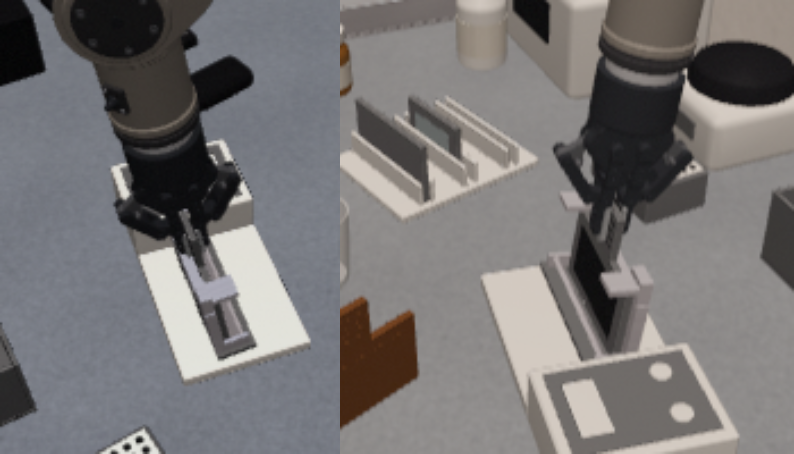

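Upright under both catches. Now seat it down and back until I feel light contact.

```bash
python3 -m handwheel '[[[0,0,-0.0006,0,0,0,0],[0,0,0,0,0,0,0],[0,0,0,0,0,0,0]]]';python3 -m handwheel '[[[0,0,-0.0006,0,0,0,0],[0,0,0,0,0,0,0],[0,0,0,0,0,0,0]]]'; python3 -m handwheel '[[[0.0005,0,0,0,0.0015,0,0],[0,0,0,0,0,0,0],[0,0,0,0,0,0,0]]]'; python3 -c "
from pl import *
status()"
```

```text
clock: 12.02
tcp_pos: [0.587, -0.1233, 0.1857]
orientation: [-2.315, -1.98, 0.121]
contact_force: [-1.8, -0.1, -0.7]
grip_width: 0.0073
clock: 12.27
tcp_pos: [0.587, -0.1233, 0.1857]
orientation: [-2.315, -1.98, 0.121]
contact_force: [-3.5, 0.8, 5.9]
grip_width: 0.007
clock: 12.52
tcp_pos: [0.5872, -0.1234, 0.1857]
orientation: [-2.314, -1.978, 0.123]
contact_force: [-5.5, 0.7, 6.2]
grip_width: 0.0073
clock 12.52 tcp [ 0.5872 -0.1234  0.1857] F [-5.5  0.7  6.2] M [0.38 1.14 0.1 ] w 0.0073
foot dock mm [-4.2  0.1  0.1] lean deg -0.12 roll -0.0 yaw 0.01
```

Firm on both floor (about 8 N) and backrest (about 5 N), foot at (-4.2, 0.1, 0.1). Releasing.

```bash
python3 -m handwheel '[[[0,0,0,0,0,0,0.02],[0,0,0,0,0,0,0.03],[0,0,0,0,0,0,0.035],[0,0,0,0,0,0,0.035],[0,0,0,0,0,0,0.035]]]'; python3 ck.py 10; python3 -c "
from h import *
grab('wrist','w10.png')"
```

```text
clock: 12.93
tcp_pos: [0.5879, -0.1234, 0.1851]
orientation: [-2.315, -1.98, 0.122]
contact_force: [0.4, -0.1, 0.3]
grip_width: 0.0351
clock 12.93 tcp [ 0.5879 -0.1234  0.1851] F [ 0.4 -0.1  0.3] M [ 0.01 -0.14 -0.03] w 0.0351
foot dock mm [-3.2  0.1 -0.3] lean deg -0.03 roll 0.03 yaw 0.01
```

View pics/c10.png

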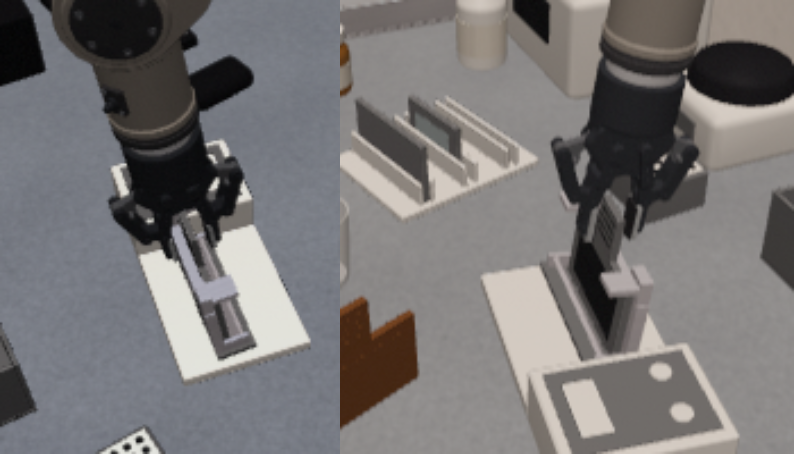

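View pics/w10.png

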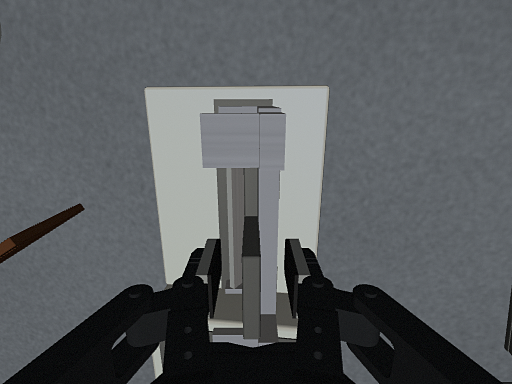

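The jaws are open on both sides of the tab. In the wrist view the tab is at (250,280) and both pads are clear. Withdrawing along the dock's axis.

```bash
python3 -m handwheel '[[[0.001,-0.0002,0.008,0,0,0,0.035],[0.0018,-0.0003,0.015,0,0,0,0.035],[0.0024,-0.0004,0.02,0,0,0,0.035],[0.0024,-0.0004,0.02,0,0,0,0.035],[0.0024,-0.0004,0.02,0,0,0,0.035],[0.0024,-0.0004,0.02,0,0,0,0.035],[0.0024,-0.0004,0.02,0,0,0,0.035],[0,0,0,0,0,0,0.035],[0,0,0,0,0,0,0.035]]]'; python3 ck.py 11;  python3 - <<'E'
from pl import *
p,R,o=cur();q=RD.inv().as_matrix()
for n in('side','scene','wrist'):
    im,d,o=grab(n,n+'11.png');P=pts(n,d,o)
    for w in r.masks_of('cassette',n)[:3]:
        m=cv2.erode(w['pixels'].astype(np.uint8),np.ones((3,3)))>0;X=(P[m&(d>0)]-DO)@q.T*1000
        if abs(np.median(X[:,1]))>60 or abs(np.median(X[:,0]))>50: continue
        print(n,w['p'],w['at'])
        for lo in range(0,140,20):
            Y=X[(X[:,2]>=lo)&(X[:,2]<lo+20)]
            if len(Y)>5: print(lo,len(Y),np.percentile(Y[:,0],[10,50,90]).round(1),'y',np.percentile(Y[:,1],[2,98]).round(0))
        print('z top',np.percentile(X[:,2],[95,99,99.8]).round(1))
E
```

```text
clock: 13.83
tcp_pos: [0.603, -0.1262, 0.3097]
orientation: [-2.317, -1.981, 0.12]
contact_force: [-0.4, 0.4, -1.0]
grip_width: 0.035
clock 13.83 tcp [ 0.603  -0.1262  0.3097] F [-0.4  0.4 -1. ] M [-0.07 -0.18 -0.02] w 0.035
foot dock mm [ -2.8  -0.2 125.1] lean deg 0.1 roll 0.01 yaw 0.01
side 0.91 [285.4, 207.4]
0 106 [-9.1 -8.4 -7.5] y [-68.  50.]
20 195 [-9.1 -8.3 -7.4] y [-69.  58.]
40 169 [-8.8 -8.1 -7.3] y [-70.  59.]
60 148 [-8.6 -8.  -6.9] y [-69.  55.]
80 93 [-8.3 -7.6 -4.9] y [-25.  45.]
100 71 [-8.5 -7.5 -6.2] y [-22.  15.]
120 35 [-7.9 -7.1 -4.9] y [-21.  16.]
z top [117.9 124.9 125.8]
scene 0.62 [227.3, 172.1]
40 7 [-6.4 -5.1 -4.1] y [67. 69.]
60 12 [-5.6 -4.7 -2.7] y [22. 69.]
80 15 [-7.3 -4.4 -2.9] y [19. 41.]
100 10 [-5.  -3.5 -1.9] y [-1. 22.]
120 33 [-5.  -3.  -0.6] y [-17.  21.]
z top [126.5 127.  127.3]
wrist 0.81 [252.8, 193.2]
60 47 [-7.6 -6.  -3.1] y [-53.  44.]
80 167 [-7.2 -5.2 -3.2] y [-52.  48.]
100 39 [-7.6 -5.1 -2.5] y [21. 21.]
120 358 [-7.6 -5.1 -2.6] y [-22.  21.]
z top [126.3 126.8 127. ]
```

View pics/c11.png

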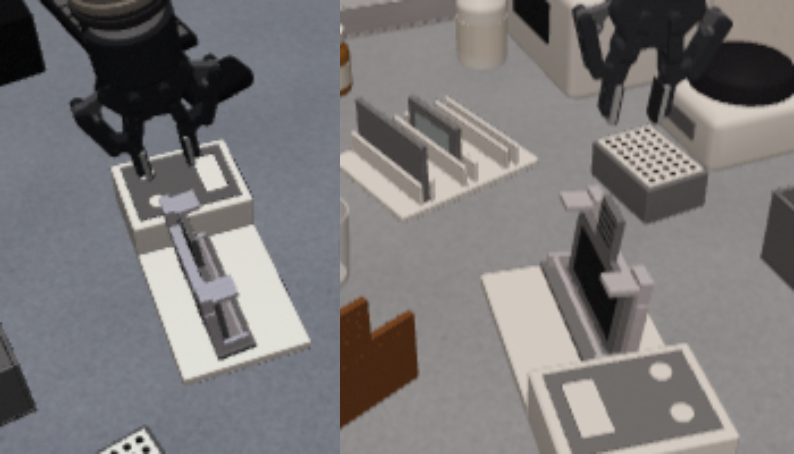

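View pics/wrist11.png

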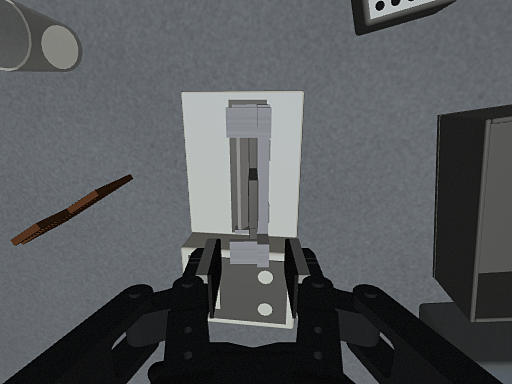

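The cassette is flush: its front face is parallel to the backrest at x of about -8 mm and its top is at 125–127 mm. Now the start key.

Run:
```python
from pl import *
for n in('side','scene'):
    z=np.load(f'pics/{n}11.png.npz');d=z['d'];P=pts(n,d,None)
    for w in r.masks_of('start_key',n)[:3]:
        X=P[w['pixels']&(d>0)];print(n,w['p'],w['at'],np.median(X,0).round(4),X[:,:2].mean(0).round(4))
p,R,o=cur();C=Ro.from_euler('z',DY,degrees=True).as_matrix();Rt=np.stack([C[:,0+1],C[:,0],-C[:,2]],1)
print(p,Ro.from_matrix(Rt@R.T).as_rotvec(),np.array([.490,-.266,.19])-p)
```

```text
side 0.63 [277.4, 270.4] [ 0.49   -0.2685  0.0632] [ 0.4898 -0.2674]
[ 0.60230052 -0.12588916  0.30778244] [-0.0186333  -0.12243111 -0.00020472] [-0.11230052 -0.14011084 -0.11778244]
```

```bash
python3 -m handwheel '[[[-0.014,-0.0175,0,-0.0023,-0.0153,0,0],[-0.014,-0.0175,0,-0.0023,-0.0153,0,0],[-0.014,-0.0175,0,-0.0023,-0.0153,0,0],[-0.014,-0.0175,0,-0.0023,-0.0153,0,0],[-0.014,-0.0175,0,-0.0023,-0.0153,0,0],[-0.014,-0.0175,0,-0.0023,-0.0153,0,0],[-0.014,-0.0175,0,-0.0023,-0.0153,0,0],[-0.014,-0.0185,0,-0.0023,-0.0153,0,0]]]' 20; python3 -m handwheel '[[[0,0,-0.02,0,0,0,0],[0,0,-0.025,0,0,0,0],[0,0,-0.025,0,0,0,0],[0,0,-0.025,0,0,0,0],[0,0,-0.02,0,0,0,0],[0,0,-0.01,0,0,0,0],[0,0,0,0,0,0,0],[0,0,0,0,0,0,0],[0,0,0,0,0,0,0]]]'
python3 - <<'E'
from pl import *
status();p,R,o=cur();print(p+.073*R[:,2],R[:,2])
for n in('side','wrist'): grab(n,n+'12.png')
a=cv2.imread('pics/side12.png')[150:330,200:380];b=cv2.imread('pics/wrist12.png')
cv2.imwrite('pics/c12.png',np.hstack([cv2.resize(a,(384,384)),b[:,:400]]))
E
```

```text
clock: 15.0
tcp_pos: [0.4896, -0.2675, 0.3081]
orientation: [2.387, 2.041, 0.002]
contact_force: [0.1, -1.5, -0.5]
grip_width: -0.0
clock: 15.75
tcp_pos: [0.4911, -0.2674, 0.1843]
orientation: [2.386, 2.04, 0.002]
contact_force: [1.1, 0.6, 0.4]
grip_width: -0.0001
clock 15.75 tcp [ 0.4911 -0.2674  0.1843] F [1.1 0.6 0.4] M [-0.   -0.05  0.01] w -0.0001
foot dock mm [ -55.5 -157.1   -8.8] lean deg 7.14 roll 0.01 yaw 0.01
[ 0.49127559 -0.26744731  0.1113268 ] [ 2.38051795e-03 -5.15068385e-04 -9.99997034e-01]
```

View pics/c12.png

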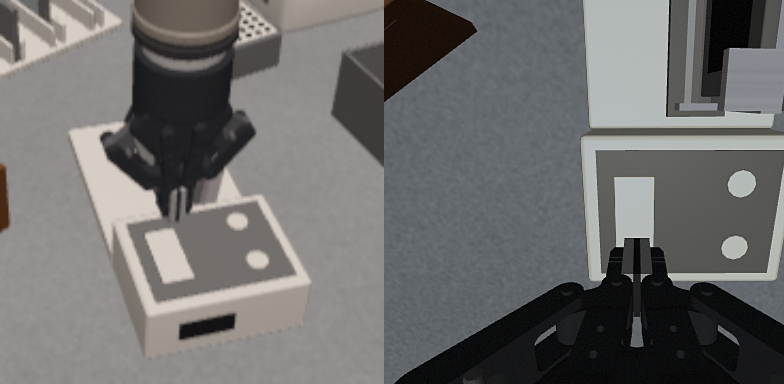

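The closed tips hang over the start key: (178,215) in the side view against a key centre of (170,255), the offset being height parallax. Descending.

```bash
python3 -m handwheel '[[[-0.0005,0,-0.008,0,0,0,0],[-0.0005,0,-0.01,0,0,0,0],[0,0,-0.01,0,0,0,0],[0,0,-0.006,0,0,0,0],[0,0,-0.004,0,0,0,0],[0,0,-0.003,0,0,0,0],[0,0,0,0,0,0,0],[0,0,0,0,0,0,0],[0,0,0,0,0,0,0]]]';python3 -m handwheel '[[[0,0,-0.0015,0,0,0,0],[0,0,-0.001,0,0,0,0],[0,0,0,0,0,0,0],[0,0,0,0,0,0,0]]]'
python3 - <<'E'
from pl import *
p,R,o=cur();print(p+.073*R[:,2],o['contact_force'])
for n in('side','scene'): grab(n,n+'13.png')
a=cv2.imread('pics/side13.png')[190:320,220:350];b=cv2.imread('pics/scene13.png')[100:200,180:280]
cv2.imwrite('pics/c13.png',np.hstack([cv2.resize(a,(390,390)),cv2.resize(b,(390,390))]))
E
```

```text
clock: 16.6
tcp_pos: [0.4896, -0.2671, 0.1424]
orientation: [2.387, 2.041, 0.001]
contact_force: [-0.1, -0.4, -0.1]
grip_width: 0.0002
clock: 16.93
tcp_pos: [0.4894, -0.2669, 0.1396]
orientation: [2.388, 2.042, 0.001]
contact_force: [-0.0, -0.5, 0.4]
grip_width: 0.0001
[ 0.48948711 -0.26684131  0.06664398] [-0.00323996 -0.4826162   0.36978131]
```

View pics/c13.png

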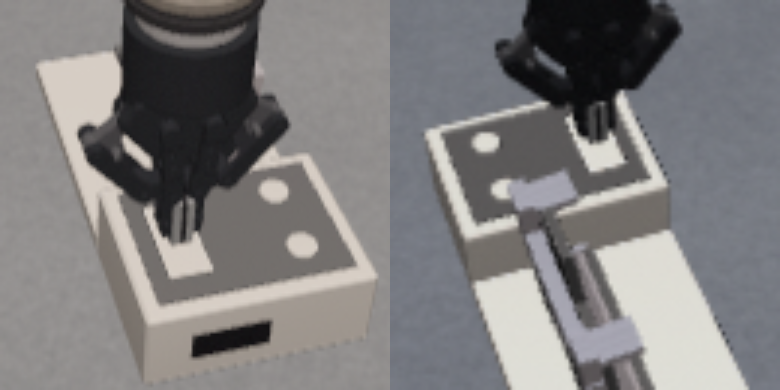

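The tips stand over the key just above its surface, well away from the small keys. Small steps until it resists.

```bash
python3 -m handwheel '[[[0,0,-0.001,0,0,0,0],[0,0,-0.001,0,0,0,0],[0,0,0,0,0,0,0],[0,0,0,0,0,0,0]]]'|grep -E 'force|tcp';python3 -m handwheel '[[[0,0,-0.0005,0,0,0,0],[0,0,0,0,0,0,0],[0,0,0,0,0,0,0]]]'|grep -E 'force|tcp';python3 -m handwheel '[[[0,0,-0.0004,0,0,0,0],[0,0,0,0,0,0,0],[0,0,0,0,0,0,0]]]'|grep -E 'force|tcp'
```

```text
tcp_pos: [0.4893, -0.2668, 0.1375]
contact_force: [-0.0, -0.9, 0.1]
tcp_pos: [0.4894, -0.2669, 0.1371]
contact_force: [0.5, -0.1, -1.1]
tcp_pos: [0.4894, -0.2669, 0.1367]
contact_force: [-0.4, -0.5, 0.1]
```

```bash
python3 -m handwheel '[[[0,0,-0.0004,0,0,0,0],[0,0,0,0,0,0,0],[0,0,0,0,0,0,0]]]'|grep -E 'force|tcp'; python3 -m handwheel '[[[0,0,-0.0003,0,0,0,0],[0,0,0,0,0,0,0],[0,0,0,0,0,0,0]]]'|grep -E 'force|tcp'
```

```text
tcp_pos: [0.4894, -0.2669, 0.1363]
contact_force: [-0.5, 0.2, 0.4]
tcp_pos: [0.4894, -0.2669, 0.1361]
contact_force: [-1.1, 1.0, 2.2]
```

```bash
python3 -m handwheel '[[[0,0,-0.0002,0,0,0,0],[0,0,0,0,0,0,0],[0,0,0,0,0,0,0]]]'|grep -E 'force|tcp'
```

```text
tcp_pos: [0.4894, -0.2669, 0.1359]
contact_force: [-0.1, 1.0, 2.6]
```

```bash
python3 -m handwheel '[[[0,0,0,0,0,0,0]]]'|grep -E 'force|tcp'; python3 -m handwheel '[[[0,0,0,0,0,0,0]]]'|grep -E 'force|tcp'
```

```text
tcp_pos: [0.4894, -0.2669, 0.1359]
contact_force: [-1.1, 0.5, 3.1]
tcp_pos: [0.4894, -0.2669, 0.1359]
contact_force: [-0.4, -0.2, 4.1]
```

```bash
python3 -m handwheel '[[[0,0,-0.0003,0,0,0,0],[0,0,0,0,0,0,0],[0,0,0,0,0,0,0]]]'|grep -E 'force|tcp'; python3 -m handwheel '[[[0,0,0,0,0,0,0]]]'|grep -E 'force|tcp'; python3 -m handwheel '[[[0,0,0,0,0,0,0]]]'|grep -E 'force|tcp'
```

```text
tcp_pos: [0.4894, -0.2669, 0.1356]
contact_force: [-1.1, -0.5, 3.8]
tcp_pos: [0.4894, -0.2669, 0.1355]
contact_force: [-0.8, 0.2, 3.4]
tcp_pos: [0.4894, -0.2669, 0.1355]
contact_force: [-0.6, 0.6, 4.0]
```

```bash
python3 -m handwheel '[[[0,0,-0.0003,0,0,0,0],[0,0,0,0,0,0,0],[0,0,0,0,0,0,0]]]'|grep -E 'force|tcp'; python3 -m handwheel '[[[0,0,0,0,0,0,0]]]'|grep -E 'force|tcp'; python3 -m handwheel '[[[0,0,0,0,0,0,0]]]'|grep -E 'force|tcp'
```

```text
tcp_pos: [0.4894, -0.2669, 0.1354]
contact_force: [-1.5, 1.0, 6.0]
tcp_pos: [0.4894, -0.2669, 0.1354]
contact_force: [-1.7, 1.2, 6.6]
tcp_pos: [0.4894, -0.2669, 0.1354]
contact_force: [-2.5, 2.0, 7.4]
```

The key resists at 6–7 N, above the 4 N threshold. Taking the hand away.

```bash
python3 -m handwheel '[[[0,0,0.008,0,0,0,0],[0,0,0.02,0,0,0,0],[0,0,0.025,0,0,0,0],[0,0,0.025,0,0,0,0],[0,0,0.025,0,0,0,0],[0,0,0.02,0,0,0,0],[0,0,0.01,0,0,0,0],[0,0,0,0,0,0,0],[0,0,0,0,0,0,0]]]'; python3 ck.py 14;  python3 - <<'E'
from pl import *
q=RD.inv().as_matrix()
for n in('side','scene'):
    im,d,o=grab(n,n+'14.png');P=pts(n,d,o)
    for w in r.masks_of('cassette',n)[:3]:
        m=cv2.erode(w['pixels'].astype(np.uint8),np.ones((3,3)))>0;X=(P[m&(d>0)]-DO)@q.T*1000
        if abs(np.median(X[:,1]))>60 or abs(np.median(X[:,0]))>50: continue
        for lo in (0,60,100):
            Y=X[(X[:,2]>=lo)&(X[:,2]<lo+20)]
            if len(Y)>5: print(n,lo,len(Y),np.percentile(Y[:,0],[10,50,90]).round(1))
        print('z top',np.percentile(X[:,2],[99]).round(1))
E
```

```text
clock: 20.37
tcp_pos: [0.4894, -0.2666, 0.2679]
orientation: [2.387, 2.042, 0.001]
contact_force: [0.4, -0.1, 1.0]
grip_width: 0.0002
clock 20.37 tcp [ 0.4894 -0.2666  0.2679] F [ 0.4 -0.1  1. ] M [-0.05  0.01  0.  ] w 0.0002
foot dock mm [ -67.7 -156.5   73.9] lean deg 7.04 roll -0.03 yaw 0.04
side 0 78 [-9.1 -8.2 -7.3]
side 60 24 [-8.5 -7.1 -4.1]
z top [72.3]
scene 60 7 [-5.3 -4.5 -3.2]
scene 100 11 [-5.  -3.  -1.5]
z top [125.9]
scene 0 219 [-27.5 -20.1  -4.6]
scene 60 126 [ 3.7  7.4 11.1]
z top [98.]
```

View pics/c14.png

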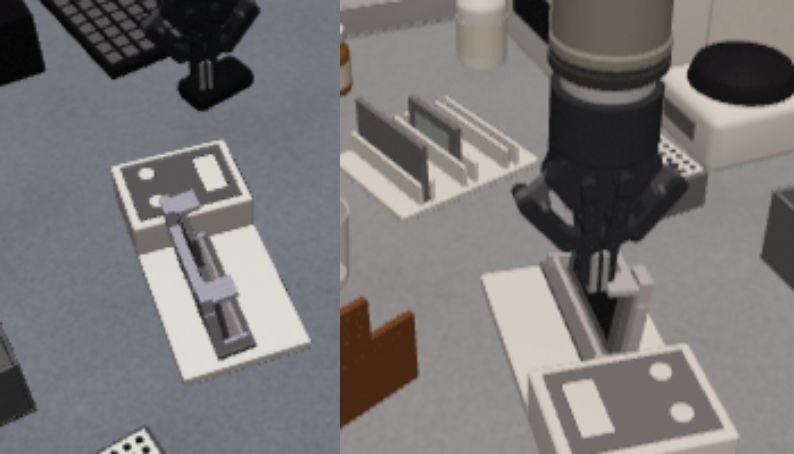

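The cassette still stands flush under the catches and the hand is clear, with both other plates and the brown look-alike where they were. Handing in.

```bash
python3 -c "
from bench import r
print(r.hand_in(), r.get_obs()['clock'])"
```

```text
the job is handed in; nothing more can be done
the job is handed in; nothing more can be done
```

The cassette is docked and let go, the start key has been pressed once, and the job is handed in at about 20.5 s on the robot's clock.

- **Cassette:** I drew the tabbed plate straight up out of the rack and tipped its foot into the slot leaning 26°. I then swung it under both catches and seated it with light contact on the slot floor and the backrest.
- **Cassette checks:** After release, the side camera put its front face at x ≈ -8 mm in the dock frame, parallel to the backrest to within about 1 mm. The top stood at 125–127 mm against 125 mm expected. A repeat look after pressing the key agreed where the cassette still showed. From the side, the hand hid its upper part, and one scene detection was a false match, which I discarded.
- **Start key:** I pressed it in small steps until it resisted. The last readings crept from 6.0 to 7.4 N, slightly over the 5 to 6 N you asked for but well under 40 N. I cannot read whether the key registered; I only know the force passed 4 N.
- **Left alone:** In the pictures, the small keys, the other two plates, the tip box and the brown look-alike look undisturbed. The hand finished well above the panel, touching nothing.

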